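# Walk the battery unit into its desk bay and lock it

### The job

Walk the heavy battery unit forward across the desk into its bay by nudging its two orange rear corners in turn, keeping it flat on the desk and roughly square to the bay, until its front sits fully home and flush against the stop; settle it there with a short, steady, gentle push so that it bears on the stop. Then swing the red catch all the way round behind it to lock it in. Push gently throughout, never touch the socket panel in the middle of its rear, leave the mouse, mug and tablet alone, and let go at the end.

Things in the scene. Friction and masses are not known exactly. Their poses are not given: they have to be found in the camera images.
- unit: Grey flat battery unit, 110 deep (x) x 180 wide (y) x 50 mm high, 0.8 to 1 kg, loose; slides stiffly (2 to 6 N at a corner, more if it binds). Origin: underside centre; x forward to the stop, z up. Rear face x = -55. Push on the orange rear patches, 57 to 89 mm either side of the middle: that corner advances, the other hardly moves. Starts 50 to 75 mm short of home; keep within 10 degrees of square.
- sockets: Black socket panel with three round white sockets, fixed to the middle of the unit's rear face: 108 mm wide, 34 mm high, standing 6 mm proud of the rear face. Origin: middle of its base on the rear face, 26 mm above the desk. Delicate: not to be touched.
- bay: Fixed grey bay, open above and to the rear. Origin: on the desk, middle of the stop's face; x into the stop, y left, z up. Stop and rails are 30 mm high. White slippery rails run back to x = -35 mm, inner faces y = +-94 (4 mm clearance a side), then yellow lips flare to +-107 at x = -61. Unit home: its origin at x = -55, rear face x = -110. A bar 6 mm high at y = 113 to 127, x = -132 to 3, holds the catch.
- stop: Rigid cross wall at the bay's far end, 204 mm wide, 12 mm thick, 30 mm high, two rubber patches on its face. Origin and axes: the bay's (on the desk, middle of the face the unit meets). The unit counts as seated when it bears on this wall: a steady push of 12 to 18 N on a rear corner, held for half a second, with the unit already square and touching, is right; over 25 N is too hard.
- catch (a joint): Red swivel catch on an upright pivot left of the bay. 0: arm points back and outward (35 degrees left of the bay's -x); 0.61: straight back; 2.18 (end stop, closed): straight across to the bay's -y, behind the unit's left rear corner. Grows anticlockwise from above; starts at 0 to 0.6. Stiff (3 N at 45 mm), stays where left. Closes freely only if the unit is within 3 mm of home.
- catch_pivot (a point): Axis of the catch, at x = -119 mm, y = 120 mm in the bay's frame, 20 mm above the desk (its axes are the bay's).
- catch_tip (a point): Free end of the red catch arm, 60 mm from the pivot, 20 mm above the desk. The arm is a bar 12 mm thick, from 8 to 32 mm above the desk. Its x points along the arm away from the pivot.
- mouse: Black computer mouse, about 80 x 60 x 35 mm, loose to the right of the unit's path; leave alone. Origin: on the desk under it.
- mug: Blue mug, 80 mm across, 92 mm high, loose to the right of the bay; leave alone. Origin: centre of its underside.
- tablet: Black drawing tablet, 200 x 150 x 8 mm, loose on the desk to the left of the bay; leave alone. Origin: centre of its underside.
Mind the look-alikes: they are no part of the job. What is meant by the unit is not pink, and is the larger of those in its own colour.

How it is judged:
By the outcome, as a careful person would: the job done as asked, in the order asked, and still so for the second after the job is handed in, with the robot touching nothing.
It also fails if it takes over 72 s, if anything falls off the work surface, if the arm or the gripper's body presses on something with over 40 N, if the wrist force passes 120 N, or if a joint passes its speed limit or range.

### The arm

A 6-joint arm with a two-finger parallel gripper is mounted at the origin on the work surface. World frame = base frame: x ahead of the robot, y to its left, z up, the work surface at z = 0. Lengths are in m, angles in rad, forces in N, time in s.
With the tool pointing down it reaches from about 0.3 to 0.775 m from the base axis. Payload 14.6 kg.
Tool frame: the origin (TCP) lies midway between the tips of the shut fingers; the grasp point (between the pads) lies 19 mm behind it; z points along the fingers, y is the direction in which the jaws open and shut (so a half turn about z gives the same grasp; the last joint's range is limited). The gripper opens to 85 mm and grips with 20 to 120 N. Pads are 22 mm wide; open, the fingers measure 114 mm over their backs; the gripper's body (76 mm by 85 mm) begins 54 mm behind the grasp point. The pads swing forward as they close: fully open they stand 13 mm farther back than shut.
Start: joints at [-1.2, 0.3, 1.521, -0, 1.321, -0.067], TCP at [0.233, -0.498, 0.231] pointing down, gripper open.
Joint ranges: [-3.03, 3.03], [-0.79, 2.21], [0.23, 2.52], [-1.04, 4.18], [0, 3.07], [-2.55, 2.55]. Speed limits (rad/s): [2.22, 2.22, 2.57, 3.14, 3.14, 3.14].

### API

Orientations are given as [roll, pitch, yaw] about the fixed x, y, z axes, in that order (R = Rz(yaw) Ry(pitch) Rx(roll)).
In Python, from bench import observe, optics, job, find_in, cut_out, mark_of gives the robot as it stands.
- The arm moves only by the tool apply_moves, never from a script. Its argument "series" is one flat list of numbers, 7 for each row, row after row: the turn, a rotation vector about the tool's x, y, z normalised to -1 to 1, where 1 is 45 degrees, then the shift along the tool's x, y, z normalised to -1 to 1, where 1 is 40 cm, then the opening, from -1 (shut) to 1 (fully open). A call has 1 to 8 rows; each row is the pose to reach, as a shift and turn from the pose commanded when the call began, along the tool's axes at that moment; what a row does not reach only later rows make up. A row lasts 1/12 s, in which the tool goes at most 41.7 mm and 7.16 degrees, less where a joint would pass 70% of its speed; a pose out of reach is approached as far as the arm can. A call with a number of a shift or a turn outside -1 to 1 is refused whole. A call with a gripper value outside its range is refused whole. The fingers move at their own pace and stop on an object; the grip force is fixed at half the most. Time passes only in rows, so rows that repeat a pose let the fingers close. It gives the time, the measured TCP pose, the force and the opening at its end, in the units of the state.
- observe(): the state, without advancing time (a new reading comes with each control period).
- optics.read_camera(name): name is "scene" or "top" or "wrist"; returns a dict with "img" (420x560x3 uint8, red, green, blue), "depth" (420x560 float32, m along the optical axis (not along the pixel's ray), 0 where there is no reading), "camera_matrix" (3x3 intrinsics, pixels), "k1" (the pictures are not rectified: a ray, as slopes to the right and down, at radius r is drawn at 1 + k1 r^2 times it, then the intrinsics apply), "position" and "attitude" of the camera in the world; the wrist camera has in their place "hand_eye" (4x4, takes a point from camera to tool coordinates, whose origin is the TCP and whose axes are the flange's). Camera axes: x right, y down, z forward; pixel columns grow to the right and rows downward; lengths in m; the calibration is good to about 2 mm. A picture is of the moment at which its call begins: read the wrist's pose just before it.
- job.finish_job(): hands the job in, once; it reports no verdict.
Trained networks look in a picture, given as the dict that the camera call returned (one of the last four; its "shot" number tells which), for a name from the list of things; names that differ only in an ending like _2 or _b are one class to them, and where a whole thing is asked for, a point or a joint stands for the part that bears it (a point fixed in the world has none). Each returns a list of dicts, best first, with "p" (0 to 1); they miss things now and then, are a little off and sometimes report something else, mostly with a low value. They report only what shows in the picture. A call takes as long as a camera call. They do not tell look-alikes from the thing itself.
- find_in(thing, picture): "extent" ([left, top, right, bottom] in pixels, round what is visible of it).
- cut_out(thing, picture): "pixels" (420x560 bool, what is visible of it) and "extent" ([left, top, right, bottom] in pixels, round what is visible of it).
- mark_of(thing, picture): "location" ([row, column] in pixels: a listed point, or the origin of a listed thing).
The state is a dict: "time": time; "joint_pos": joint angles; "joint_vel": joint speeds; "joint_efforts": joint torques, N m; "tcp_pos": TCP position; "tcp_rot": TCP orientation; "wrist_force": force on the tool from outside, world axes, zero at the start; "wrist_torque": the same for the moment, N m; "finger_gap": opening from 0.0 (shut) to 1.0 (fully open).
Only numpy, scipy, OpenCV 4.12 (cv2) and the standard library are available. Lean on these libraries where they do the work, as an engineer would, in place of code of your own. Each camera call takes 0.05 s, during which the arm holds its last target. There are 200 camera calls.

## Working session

There is one attempt and no reset: what is moved stays moved. The work goes in short steps, Python scripts to look and compute and a tool call to move; the robot and the scene stay as the last step left them, time stands still between calls to the robot, and variables do not carry over. Pictures are saved under pics/ and viewed, about 8 in all and at most 12, crops included, and the job is handed in when it is done.

Besides the shell and the picture viewer there is one more tool, called after "Call:" as name(argument=value, ...), one argument or row to a line, values as JSON. apply_moves: Moves the arm, as the interface text tells. Scaled input: -1 to 1 covers 40 cm each way for a shift and 45 degrees each way for a turn. Its arguments: {"type":"object","properties":{"series":{"type":"array"}},"required":["series"]}

```bash
mkdir -p pics; ls
cat > h.py <<'E'
import numpy as np, cv2
from bench import observe, optics, job, find_in, cut_out, mark_of
from scipy.spatial.transform import Rotation as R
def cam(n):
    s=observe(); p=optics.read_camera(n)
    if n=="wrist":
        T=np.eye(4);T[:3,:3]=rot(s['tcp_rot']);T[:3,3]=s['tcp_pos'];p['T']=T@np.array(p['hand_eye'])
    else:
        T=np.eye(4);a=np.array(p['attitude']);T[:3,:3]=a if a.shape==(3,3) else rot(a);T[:3,3]=p['position'];p['T']=T
    return p
def rot(a): 
    a=np.array(a); return a if a.shape==(3,3) else (R.from_euler('xyz',a).as_matrix() if a.size==3 else R.from_quat(a).as_matrix())
def rays(p,uv):
    K=np.array(p['camera_matrix']);d=np.array([p['k1'],0,0,0],float)
    q=cv2.undistortPoints(np.array(uv,float).reshape(-1,1,2),K,d).reshape(-1,2)
    return np.c_[q,np.ones(len(q))]
def onplane(p,uv,z):
    r=rays(p,uv)@p['T'][:3,:3].T;o=p['T'][:3,3]
    return o+r*((z-o[2])/r[:,2])[:,None]
def cloud(p,mask=None):
    d=p['depth'];m=d>0
    if mask is not None:m&=mask
    v,u=np.nonzero(m);r=rays(p,np.c_[u,v])*d[v,u][:,None]
    return r@p['T'][:3,:3].T+p['T'][:3,3],np.c_[u,v]
def save(p,f,box=None,scale=1):
    im=p['img'][...,::-1]
    if box:im=im[box[1]:box[3],box[0]:box[2]]
    cv2.imwrite('pics/'+f,cv2.resize(im,None,fx=scale,fy=scale,interpolation=cv2.INTER_CUBIC))
E
python3 - <<'E'
from h import *
print(observe())
for n in("top","scene"):
    p=cam(n);save(p,n+'1.png');print(n,p['position'],p['attitude'],p['k1'],p['camera_matrix'])
    for t in("unit","sockets","bay","stop","catch","mouse","mug","tablet"):
        print(t,[(np.round(o['p'],2),np.round(o['extent'])) for o in find_in(t,p)])
    for t in("unit","bay","catch_pivot","catch_tip","sockets"):
        print(t,[(np.round(o['p'],2),np.round(o['location'])) for o in mark_of(t,p)])
E
```

```text
pics
{'time': 0.0, 'joint_pos': array([-1.19958734e+00,  3.00471898e-01,  1.52160490e+00, -4.46054773e-05,
        1.32072871e+00, -6.65759376e-02]), 'joint_vel': array([ 1.53791396e-03,  9.34170129e-04,  2.78006400e-04, -4.90139106e-04,
        1.22543593e-03,  3.16332621e-05]), 'joint_efforts': array([ 7.57569724e-04, -5.43502200e+01, -3.61793125e+01, -4.95020208e-05,
        3.97932730e-03,  1.28790444e-05]), 'tcp_pos': array([ 0.23307258, -0.49789738,  0.23071081]), 'tcp_rot': array([-3.14037961e+00, -3.75787818e-05,  4.37795970e-01]), 'wrist_force': array([-0.05450181, -0.7278809 , -0.52272405]), 'wrist_torque': array([ 0.00623624, -0.01402702, -0.01709142]), 'finger_gap': 0.9987165460788889}
top [0.43918292 0.07705964 1.27084039] [-3.06587431 -0.01543026 -1.54109759] -0.17343933432201789 [[502.56167832   0.         286.7796404 ]
 [  0.         502.56167832 198.0436726 ]
 [  0.           0.           1.        ]]
unit [(np.float64(0.92), array([295., 154., 366., 204.])), (np.float64(0.74), array([351., 249., 438., 325.])), (np.float64(0.42), array([398., 183., 431., 217.]))]
soc
[... 1220 characters left out ...]
16., 295., 243.]))]
stop [(np.float64(0.91), array([182., 249., 260., 277.]))]
catch [(np.float64(0.62), array([278., 216., 296., 239.])), (np.float64(0.41), array([120., 191., 161., 239.]))]
mouse [(np.float64(0.59), array([158., 184., 185., 210.]))]
mug [(np.float64(0.89), array([123., 190., 160., 241.]))]
tablet [(np.float64(0.93), array([325., 247., 403., 334.]))]
unit [(np.float64(0.85), array([152., 216.])), (np.float64(0.7), array([231., 238.])), (np.float64(0.68), array([180., 280.]))]
bay [(np.float64(0.92), array([265., 219.]))]
catch_pivot [(np.float64(0.69), array([235., 280.]))]
catch_tip [(np.float64(0.74), array([219., 290.]))]
sockets [(np.float64(0.16), array([198., 167.]))]
```

View pics/top1.png

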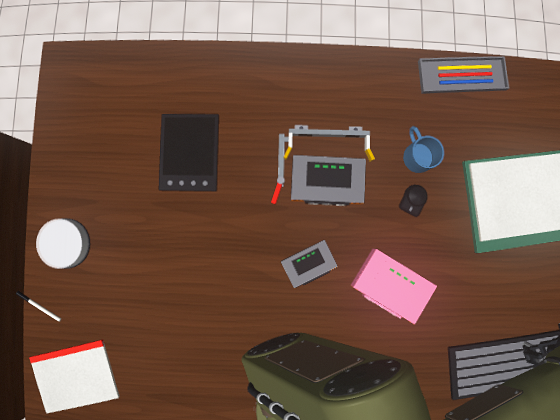

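View pics/scene1.png

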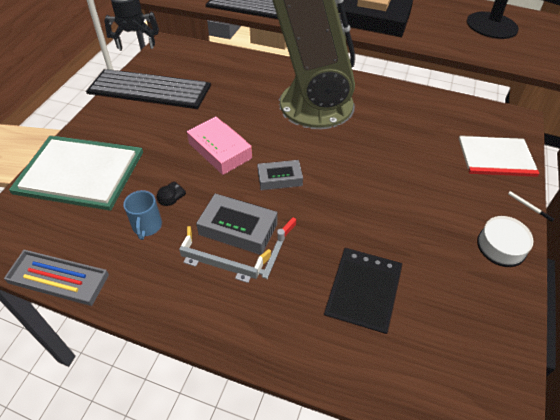

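Candidates for the unit in the top picture: a large grey one at (328,180) with the bay around it, a small grey one at (309,264), and a pink one at (394,287). I choose the large grey one. The red catch arm is at (277,192), pointing back and outward. The mouse is at (414,199), the mug at (423,152) and the tablet at (189,152).

Run:
```python
from h import *
p=cam("top")
save(p,'top_crop.png',(255,110,455,225),4)
print('bay org',onplane(p,[(329.5,131)],0.03)[0],'pivot',onplane(p,[(281,181)],.032)[0],'tip',onplane(p,[(274,203)],.032)[0])
print('unit mark',onplane(p,[(327,177)],0.0)[0])
c,uv=cloud(p)
m=(uv[:,0]>285)&(uv[:,0]<372)&(uv[:,1]>150)&(uv[:,1]<210)&(c[:,2]>.04)&(c[:,2]<.07)
pts=c[m];print(m.sum(),pts[:,2].mean());print(cv2.minAreaRect((pts[:,:2]*1000).astype(np.float32)))
for n,b in(("mouse",(400,180,432,220)),("mug",(400,125,447,175))):
    m=(uv[:,0]>b[0])&(uv[:,0]<b[2])&(uv[:,1]>b[1])&(uv[:,1]<b[3])&(c[:,2]>.012);print(n,c[m].min(0),c[m].max(0))
p=cam("wrist");print(p['hand_eye'])
```

```text
bay org [ 0.70627992 -0.04171577  0.03      ] pivot [0.57561327 0.07632233 0.032     ] tip [0.52045707 0.09193098 0.032     ]
unit mark [ 0.59312847 -0.0406534   0.        ]
3396 0.05041910103472398
((579.419189453125, -39.10313415527344), (181.4834442138672, 118.05801391601562), 89.18975067138672)
mouse [ 0.49923686 -0.29354534  0.01213072] [ 0.57842791 -0.22648482  0.0408994 ]
mug [ 0.6122925  -0.31577069  0.01226097] [ 0.72146588 -0.235019    0.09995086]
[[-2.90291607e-04 -9.47421310e-01 -3.19988713e-01  8.29155584e-02]
 [ 9.99999747e-01 -6.72610563e-05 -7.08046772e-04 -1.34909538e-04]
 [ 6.49295821e-04 -3.19988838e-01  9.47421090e-01 -1.41925637e-01]
 [ 0.00000000e+00  0.00000000e+00  0.00000000e+00  1.00000000e+00]]
```

View pics/top_crop.png

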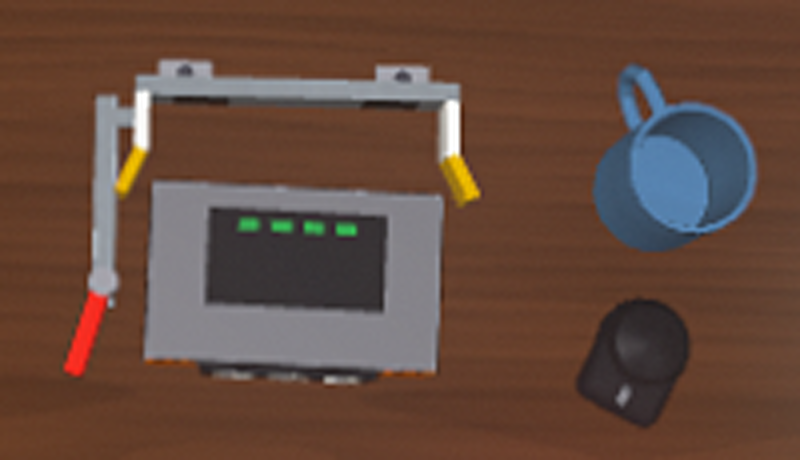

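```bash
cat >> h.py <<'E'
def to(xyz,yaw):
    s=observe();A=rot(s['tcp_rot']);B=R.from_euler('xyz',[np.pi,0,yaw]).as_matrix()
    t=R.from_matrix(A.T@B).as_rotvec()/(np.pi/4);d=A.T@(np.array(xyz)-s['tcp_pos'])/.4
    print('turn',np.round(t,3),'shift',np.round(d,4))
E
python3 -c "
from h import *
to([.57,.02,.25],np.pi/2)"
```

```text
turn [-0.    -0.    -1.443] shift [ 1.3118 -0.8161 -0.0468]
```

Call:
apply_moves(
  series=[0,0,-0.72,0.656,-0.408,-0.024,-1,0,0,-0.72,0.656,-0.408,-0.024,-1,0,0,-0.72,0.656,-0.408,-0.024,-1,0,0,-0.72,0.656,-0.408,-0.024,-1,0,0,-0.72,0.656,-0.408,-0.024,-1,0,0,-0.72,0.656,-0.408,-0.024,-1,0,0,-0.72,0.656,-0.408,-0.024,-1,0,0,-0.72,0.656,-0.408,-0.024,-1],
)

```text
time: 2.17
tcp_pos: [0.4033, -0.2357, 0.2413]
tcp_rot: [3.141, -0.001, 1.006]
wrist_force: [-0.8, -0.9, -0.0]
finger_gap: 0.001
```

```bash
python3 -c "
from h import *
to([.57,.02,.25],np.pi/2)"
```

```text
turn [ 0.001 -0.    -0.72 ] shift [ 0.763   0.0097 -0.0212]
```

Call:
apply_moves(
  series=[0,0,-0.72,0.763,0.01,-0.021,-1,0,0,-0.72,0.763,0.01,-0.021,-1,0,0,-0.72,0.763,0.01,-0.021,-1,0,0,-0.72,0.763,0.01,-0.021,-1,0,0,-0.72,0.763,0.01,-0.021,-1,0,0,-0.72,0.763,0.01,-0.021,-1,0,0,-0.72,0.763,0.01,-0.021,-1,0,0,-0.72,0.763,0.01,-0.021,-1],
)

```text
time: 2.83
tcp_pos: [0.5707, 0.0204, 0.2491]
tcp_rot: [3.141, -0.001, 1.572]
wrist_force: [-0.6, 0.6, -0.7]
finger_gap: -0.0
```

Run:
```python
from h import *
s=observe();print(s['tcp_pos'],s['tcp_rot'],s['joint_vel'].round(3))
p=cam("wrist");save(p,'w1.png')
np.save('w1.npy',p,allow_pickle=True)
print(p['k1'],p['camera_matrix'],p['T'].round(3))
for t in("bay","catch_pivot","catch_tip"):
    print(t,[(np.round(o['p'],2),np.round(o['location'],1)) for o in mark_of(t,p)])
for o in cut_out("unit",p):
    c,uv=cloud(p,o['pixels']);c=c[(c[:,2]>.044)&(c[:,2]<.056)];print(o['p'],o['extent'],len(c), cv2.minAreaRect((c[:,:2]*1000).astype(np.float32)) if len(c)>9 else '')
```

```text
[0.57070913 0.02038527 0.24906272] [ 3.14136261e+00 -6.84322730e-04  1.57192264e+00] [ 0.185  0.176 -0.224 -0.014  0.069  0.177]
-0.060348348568328464 [[297.47766777   0.         280.14210299]
 [  0.         297.47766777 206.70225221]
 [  0.           0.           1.        ]] [[ 1.     0.001 -0.     0.571]
 [ 0.001 -0.948 -0.318  0.103]
 [-0.001  0.318 -0.948  0.391]
 [ 0.     0.     0.     1.   ]]
bay [(np.float64(0.7), array([215.5, 371. ]))]
catch_pivot [(np.float64(0.91), array([129.8, 281.2]))]
catch_tip [(np.float64(0.84), array([112.2, 234.6])), (np.float64(0.31), array([222.1, 249.1])), (np.float64(0.18), array([211.4, 369.3]))]
0.93 [75.4, 131.9, 182.7, 242.1] 0 
0.83 [63.1, 254.8, 175.9, 364.8] 5426 ((319.87841796875, -206.76747131347656), (184.568359375, 109.56217956542969), 56.87267303466797)
```

View pics/w1.png

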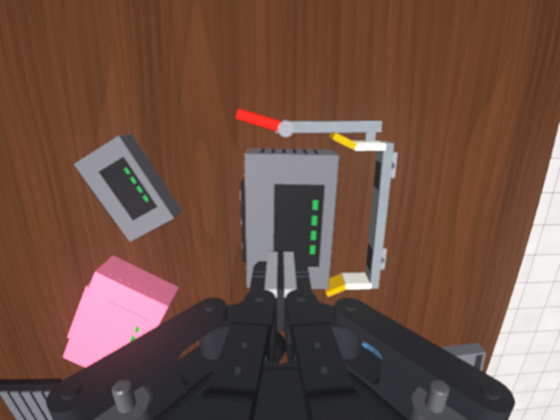

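The view shows the unit at (290,215), the bay with the stop at about x = 378, and the catch with its pivot at (285,129) and tip at (238,114). I'll fit everything from this depth picture.

Run:
```python
from h import *
p=np.load('w1.npy',allow_pickle=True).item()
c,uv=cloud(p)
m=(c[:,2]>.043)&(c[:,2]<.056)&(abs(c[:,0]-.58)<.09)&(c[:,1]>-.16)&(c[:,1]<.08)
u=c[m];print('unit n',m.sum(),'z',np.median(u[:,2]))
def edge(P,ax,sgn,lo,hi,n=12,pc=98):  # boundary line: extremum of ax in bins of the other
    o=1-ax;b=np.linspace(lo,hi,n+1);X=[]
    for i in range(n):
        q=P[(P[:,o]>=b[i])&(P[:,o]<b[i+1])]
        if len(q)>5:X.append(((b[i]+b[i+1])/2,np.percentile(q[:,ax],pc if sgn>0 else 100-pc)))
    X=np.array(X);f=np.polyfit(X[:,0],X[:,1],1);r=X[:,1]-np.polyval(f,X[:,0]);k=abs(r)<.003;f=np.polyfit(X[k,0],X[k,1],1);return f,len(X),r.round(4)
print('front',edge(u,0,1,-.10,.04));print('rear',edge(u,0,-1,-.10,.04));print('left',edge(u,1,1,.54,.62))
b=c[(c[:,2]>.024)&(c[:,2]<.036)&(c[:,0]>.63)&(c[:,0]<.73)&(abs(c[:,1]+.04)<.12)]
print('bay n',len(b),np.median(b[:,2]))
print('stop far',edge(b,0,1,-.13,.05));s=b[b[:,0]>.685]
print('stop inner',edge(s,0,-1,-.10,.02))
l=b[(b[:,1]>0.02)];r=b[b[:,1]<-.1]
print('L',l.min(0),l.max(0),'R',r.min(0) if len(r) else 0,r.max(0) if len(r) else 0)
for i in np.arange(.63,.73,.008):
    q=b[(b[:,0]>=i)&(b[:,0]<i+.008)];L=q[q[:,1]>0,1];Q=q[q[:,1]<-.08,1]
    print(round(i,3),'L',L.min().round(4) if len(L) else '',L.max().round(4) if len(L) else '','R',Q.min().round(4) if len(Q) else '',Q.max().round(4) if len(Q) else '')
print('pivot',onplane(p,[(285.5,129)],.032),onplane(p,[(281.2,129.8)],.02),'tip',onplane(p,[(234.6,112.2)],.02),onplane(p,[(237,113)],.032))
print('unit corners TL,TR,BR',onplane(p,[(246,151),(337,151),(331.5,288)],.05))
hsv=cv2.cvtColor(p['img'],cv2.COLOR_RGB2HSV);red=((hsv[...,0]<6)|(hsv[...,0]>174))&(hsv[...,1]>180)&(hsv[...,2]>120)
red[:100]=0;red[140:]=0
cr,_=cloud(p,red);cr=cr[cr[:,2]>.025];print('red',cv2.minAreaRect((cr[:,:2]*1000).astype(np.float32)))
```

```text
unit n 10132 z 0.04941844643809559
front (array([0.01307194, 0.63551514]), 12, array([ 0.0006, -0.0003, -0.0009, -0.0003,  0.0001,  0.0003,  0.0006,
        0.0002,  0.0004, -0.0003, -0.0003, -0.0002]))
rear (array([0.0254252 , 0.53044257]), 12, array([-0.0002, -0.0001, -0.    ,  0.0001,  0.0002,  0.0003,  0.0005,
        0.0001, -0.0006, -0.0003, -0.    ,  0.0002]))
left (array([-0.02518052,  0.06521833]), 12, array([-0.0009, -0.0005,  0.0004,  0.0007,  0.0007,  0.0001,  0.0002,
        0.0003, -0.0002, -0.0003, -0.0002, -0.0002]))
bay n 2219 0.02905461406919929
stop far (array([-0.01244781,  0.70892121]), 12, array([ 0.0002, -0.0003,  0.0003, -0.    , -0.0001,  0.0001, -0.0002,
       -0.0003, -0.0003,  0.0003,  0.0006, -0.0002]))
stop inner (array([-0.01362681,  0.69647791]), 12, array([-0.0001, -0.0001, -0.0001,  0.0001,  0.0002,  0.0001,  0.0001,
       -0.0001, -0.    ,  0.0001,  0.0001, -0.0002]))
L [0.63043044 0.02035981 0.02406984] [0.70979954 0.07398236 0.03136502] R [ 0.63558197 -0.15468683  0.02400021] [ 0.71104288 -0.10010865  0.03115299]
0.63 L 0.0512 0.074 R -0.1502 -0.1469
0.638 L 0.061 0.0728 R -0.1547 -0.143
0.646 L 0.0575 0.0694 R -0.1506 -0.1385
0.654 L 0.0552 0.0649 R -0.1477 -0.1345
0.662 L 0.0538 0.0621 R -0.1423 -0.1335
0.67 L 0.054 0.0623 R -0.1414 -0.1336
0.678 L 0.054 0.0624 R -0.1397 -0.1336
0.686 L 0.0541 0.0625 R -0.1399 -0.1327
0.694 L 0.0009 0.0626 R -0.1402 -0.0801
0.702 L 0.0008 0.0628 R -0.1401 -0.0803
0.71 L   R -0.1388 -0.0841
0.718 L   R  
0.726 L   R  
pivot [[0.57726995 0.07862338 0.032     ]] [[0.5722546  0.07685442 0.02      ]] tip [[0.51642582 0.09757055 0.02      ]] [[0.52094777 0.09683591 0.032     ]]
unit corners TL,TR,BR [[ 0.53204544  0.05535761  0.05      ]
 [ 0.63595862  0.05554315  0.05      ]
 [ 0.64002582 -0.12658987  0.05      ]]
red ((543.8900146484375, 88.99662780761719), (12.226157188415527, 50.628726959228516), 72.96192169189453)
```

```bash
cat >> h.py <<'E'
BO=np.array([.697,-.0396]);BY=.0136
def b2w(x,y): c,s=np.cos(BY),np.sin(BY);return BO+np.array([c*x-s*y,s*x+c*y])
def w2b(w): c,s=np.cos(BY),np.sin(BY);d=np.array(w)[...,:2]-BO;return d@np.array([[c,-s],[s,c]])
def tob(x,y,z,dyaw=0): 
    s=observe();print('now bay mm',(w2b(s['tcp_pos'])*1000).round(1),(s['tcp_pos'][2]*1000).round(1),'F',s['wrist_force'].round(1));to([*b2w(x,y),z],np.pi/2+BY+dyaw)
E
python3 -c "
from h import *
tob(-.208,-.071,.10)"
```

```text
now bay mm [-127.6   56.7] 249.2 F [-0.6 -0.6 -0.7]
turn [-0.     0.    -0.021] shift [-0.3223 -0.1958  0.3731]
```

Call:
apply_moves(
  series=[0,0,-0.021,-0.322,-0.196,0.373,-1,0,0,-0.021,-0.322,-0.196,0.373,-1,0,0,-0.021,-0.322,-0.196,0.373,-1,0,0,-0.021,-0.322,-0.196,0.373,-1,0,0,-0.021,-0.322,-0.196,0.373,-1,0,0,-0.021,-0.322,-0.196,0.373,-1,0,0,-0.021,-0.322,-0.196,0.473,-1,0,0,-0.021,-0.322,-0.196,0.573,-1],
)

```text
time: 3.75
tcp_pos: [0.491, -0.1144, 0.021]
tcp_rot: [3.137, 0.002, 1.582]
wrist_force: [0.8, -0.1, -1.2]
finger_gap: 0.002
```

```bash
python3 -c "
from h import *
tob(-.19,-.071,.02)"
```

```text
now bay mm [-207.   -71.9] 21.0 F [ 0.8 -0.1 -1.2]
turn [ 0.006  0.002 -0.003] shift [0.0025 0.0425 0.0027]
```

Call:
apply_moves(
  series=[0,0,0,0.002,0.02,0.002,-1,0,0,0,0.002,0.03,0.002,-1,0,0,0,0.002,0.035,0.002,-1,0,0,0,0.002,0.04,0.002,-1,0,0,0,0.002,0.044,0.002,-1,0,0,0,0.002,0.048,0.002,-1,0,0,0,0.002,0.052,0.002,-1,0,0,0,0.002,0.056,0.002,-1],
)

```text
time: 4.42
tcp_pos: [0.5127, -0.1114, 0.0198]
tcp_rot: [-3.141, 0.0, 1.585]
wrist_force: [-6.1, -1.8, 4.1]
finger_gap: -0.001
```

Call:
apply_moves(
  series=[0,0,0,0,0.003,0,-1,0,0,0,0,0.006,0,-1,0,0,0,0,0.009,0,-1,0,0,0,0,0.012,0,-1,0,0,0,0,0.015,0,-1,0,0,0,0,0.018,0,-1,0,0,0,0,0.021,0,-1,0,0,0,0,0.024,0,-1],
)

```text
time: 5.08
tcp_pos: [0.5219, -0.1116, 0.0195]
tcp_rot: [-3.14, 0.0, 1.585]
wrist_force: [-7.0, -2.9, 4.1]
finger_gap: 0.001
```

```bash
cat >> h.py <<'E'
def unit(p=None,box=(165,170,305,275)):
    p=p or cam("scene");c,uv=cloud(p)
    m=(uv[:,0]>box[0])&(uv[:,0]<box[2])&(uv[:,1]>box[1])&(uv[:,1]<box[3])&(c[:,2]>.044)&(c[:,2]<.056)
    b=w2b(c)*1000;m&=(b[:,0]>-190)&(b[:,0]<10)&(abs(b[:,1])<115)
    b=b[m]
    def edge(ax,sg,lo,hi):
        X=[]
        for a in np.arange(lo,hi,8):
            q=b[(b[:,1-ax]>=a)&(b[:,1-ax]<a+8)]
            if len(q)>4:X.append((a+4,np.percentile(q[:,ax],97 if sg>0 else 3)))
        X=np.array(X);f=np.polyfit(X[:,0],X[:,1],1);r=abs(X[:,1]-np.polyval(f,X[:,0]));k=r<=np.percentile(r,80);return np.polyfit(X[k,0],X[k,1],1)
    f=edge(0,1,-75,75);x0=f[1]
    l=edge(1,1,x0-85,x0-20);r=edge(1,-1,x0-85,x0-20)
    print('n',len(b),'front x at y-80,0,80',np.polyval(f,[-80,0,80]).round(1),'rel yaw deg',np.degrees(-f[0]).round(2),'L/R y at front-50',np.polyval(l,x0-50).round(1),np.polyval(r,x0-50).round(1))
    s=observe();print('tcp bay',(w2b(s['tcp_pos'])*1000).round(1),s['tcp_pos'][2].round(4),s['tcp_rot'].round(3),'F',s['wrist_force'].round(1))
    return p
E
python3 - <<'E'
from h import *
p=unit();save(p,'s2.png',(120,120,320,290),4)
E
```

```text
n 2479 front x at y-80,0,80 [-54.2 -57.  -59.8] rel yaw deg 2.01 L/R y at front-50 91.5 -78.0
tcp bay [-175.8  -69.6] 0.0194 [-3.14   0.     1.585] F [-4.4 -3.3  1.9]
```

View pics/s2.png

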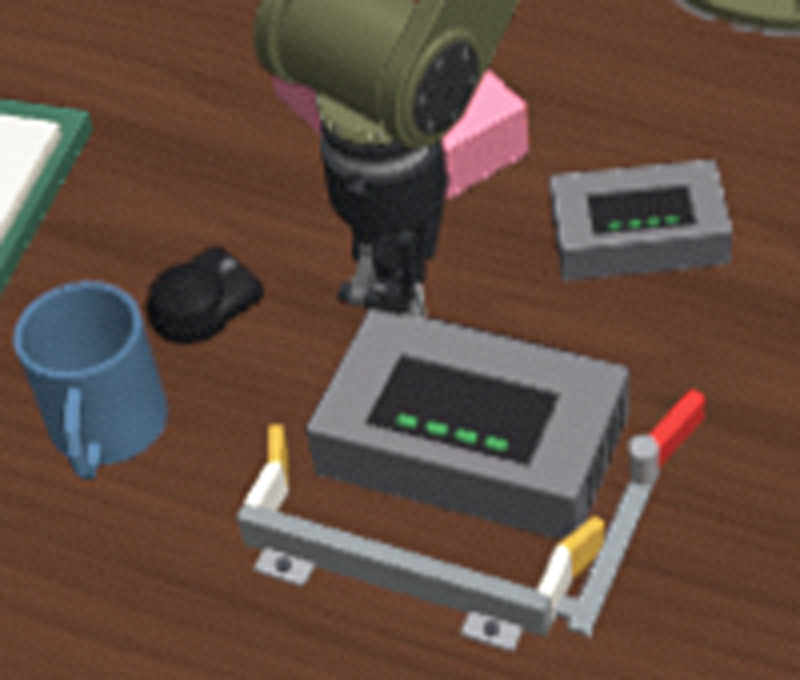

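Call:
apply_moves(
  series=[0,0,0,0,-0.0625,0,-1,0,0,0,0.1,-0.0625,0,-1,0,0,0,0.2,-0.0625,0,-1,0,0,0,0.3,-0.0625,0,-1,0,0,0,0.367,-0.0625,0,-1,0,0,0,0.367,-0.05,0,-1,0,0,0,0.367,-0.035,0,-1,0,0,0,0.367,-0.025,0,-1],
)

```text
time: 5.8
tcp_pos: [0.5111, 0.0351, 0.0195]
tcp_rot: [3.141, 0.0, 1.586]
wrist_force: [0.5, -0.0, 0.3]
finger_gap: -0.001
```

Call:
apply_moves(
  series=[0,0,0,0,0.006,0,-1,0,0,0,0,0.011,0,-1,0,0,0,0,0.016,0,-1,0,0,0,0,0.02,0,-1,0,0,0,0,0.024,0,-1,0,0,0,0,0.028,0,-1,0,0,0,0,0.032,0,-1,0,0,0,0,0.037,0,-1],
)

```text
time: 6.47
tcp_pos: [0.5243, 0.0354, 0.0191]
tcp_rot: [-3.139, -0.0, 1.585]
wrist_force: [-5.9, 4.1, 3.6]
finger_gap: -0.001
```

Run:
```python
from h import *
p=unit()
```

```text
n 2482 front x at y-80,0,80 [-53.7 -52.3 -50.9] rel yaw deg -0.99 L/R y at front-50 89.7 -79.9
tcp bay [-171.2   77.3] 0.0191 [-3.14  -0.     1.585] F [-4.   2.5  1.2]
```

Call:
apply_moves(
  series=[0,0,0,0,-0.0625,0,-1,0,0,0,-0.1,-0.0625,0,-1,0,0,0,-0.2,-0.0625,0,-1,0,0,0,-0.3,-0.0625,0,-1,0,0,0,-0.367,-0.0625,0,-1,0,0,0,-0.367,-0.045,0,-1,0,0,0,-0.367,-0.028,0,-1,0,0,0,-0.367,-0.017,0,-1],
)

```text
time: 7.18
tcp_pos: [0.521, -0.1112, 0.0193]
tcp_rot: [3.141, -0.0, 1.585]
wrist_force: [0.9, 0.3, 0.3]
finger_gap: 0.003
```

Call:
apply_moves(
  series=[0,0,0,0,0.005,0,-1,0,0,0,0,0.01,0,-1,0,0,0,0,0.014,0,-1,0,0,0,0,0.019,0,-1,0,0,0,0,0.024,0,-1,0,0,0,0,0.029,0,-1,0,0,0,0,0.033,0,-1,0,0,0,0,0.037,0,-1],
)

```text
time: 7.85
tcp_pos: [0.5347, -0.1103, 0.0191]
tcp_rot: [-3.14, 0.0, 1.587]
wrist_force: [-5.4, -2.9, 2.7]
finger_gap: 0.001
```

Run:
```python
from h import *
p=unit()
```

```text
n 2531 front x at y-80,0,80 [-41.3 -45.  -48.6] rel yaw deg 2.62 L/R y at front-50 93.1 -77.1
tcp bay [-163.   -68.5] 0.0191 [-3.14   0.     1.587] F [-3.3 -2.4  1. ]
```

Call:
apply_moves(
  series=[0,0,0,0,-0.0625,0,-1,0,0,0,0.1,-0.0625,0,-1,0,0,0,0.2,-0.0625,0,-1,0,0,0,0.3,-0.0625,0,-1,0,0,0,0.36,-0.0625,0,-1,0,0,0,0.36,-0.045,0,-1,0,0,0,0.36,-0.03,0,-1,0,0,0,0.36,-0.02,0,-1],
)

```text
time: 8.57
tcp_pos: [0.5258, 0.033, 0.0194]
tcp_rot: [3.141, 0.0, 1.586]
wrist_force: [-0.5, -1.3, 0.1]
finger_gap: 0.0
```

Call:
apply_moves(
  series=[0,0,0,0,0.005,0,-1,0,0,0,0,0.01,0,-1,0,0,0,0,0.015,0,-1,0,0,0,0,0.02,0,-1,0,0,0,0,0.025,0,-1,0,0,0,0,0.03,0,-1,0,0,0,0,0.035,0,-1,0,0,0,0,0.04,0,-1],
)

```text
time: 9.23
tcp_pos: [0.5405, 0.0324, 0.0189]
tcp_rot: [-3.139, -0.0, 1.584]
wrist_force: [-6.2, 2.4, 3.1]
finger_gap: -0.004
```

Run:
```python
from h import *
p=unit()
```

```text
n 2520 front x at y-80,0,80 [-39.3 -37.2 -35.1] rel yaw deg -1.48 L/R y at front-50 88.7 -80.7
tcp bay [-155.2   74.1] 0.019 [-3.14  -0.     1.584] F [-4.   2.9  0.2]
```

Call:
apply_moves(
  series=[0,0,0,0,-0.0625,0,-1,0,0,0,-0.1,-0.0625,0,-1,0,0,0,-0.2,-0.0625,0,-1,0,0,0,-0.3,-0.0625,0,-1,0,0,0,-0.362,-0.0625,0,-1,0,0,0,-0.362,-0.045,0,-1,0,0,0,-0.362,-0.03,0,-1,0,0,0,-0.362,-0.02,0,-1],
)

```text
time: 9.95
tcp_pos: [0.5357, -0.1121, 0.0192]
tcp_rot: [3.141, -0.0, 1.584]
wrist_force: [-0.3, 0.5, -0.4]
finger_gap: -0.001
```

Call:
apply_moves(
  series=[0,0,0,0,0.006,0,-1,0,0,0,0,0.011,0,-1,0,0,0,0,0.016,0,-1,0,0,0,0,0.021,0,-1,0,0,0,0,0.026,0,-1,0,0,0,0,0.031,0,-1,0,0,0,0,0.037,0,-1,0,0,0,0,0.042,0,-1],
)

```text
time: 10.62
tcp_pos: [0.5511, -0.1112, 0.0188]
tcp_rot: [-3.139, 0.0, 1.586]
wrist_force: [-7.4, -6.6, 0.3]
finger_gap: -0.002
```

Run:
```python
from h import *
p=unit()
```

```text
n 2586 front x at y-80,0,80 [-25.  -26.9 -28.9] rel yaw deg 1.39 L/R y at front-50 89.4 -79.9
tcp bay [-146.5  -69.6] 0.0189 [-3.139  0.     1.586] F [-4.5 -3.7 -1.2]
```

Call:
apply_moves(
  series=[0,0,0,0,-0.0625,0,-1,0,0,0,0.1,-0.0625,0,-1,0,0,0,0.2,-0.0625,0,-1,0,0,0,0.3,-0.0625,0,-1,0,0,0,0.36,-0.0625,0,-1,0,0,0,0.36,-0.045,0,-1,0,0,0,0.36,-0.025,0,-1,0,0,0,0.36,-0.014,0,-1],
)

```text
time: 11.33
tcp_pos: [0.5453, 0.0325, 0.0195]
tcp_rot: [3.141, 0.0, 1.586]
wrist_force: [0.4, -0.4, 0.2]
finger_gap: -0.001
```

Call:
apply_moves(
  series=[0,0,0,0,0.005,0,-1,0,0,0,0,0.01,0,-1,0,0,0,0,0.015,0,-1,0,0,0,0,0.02,0,-1,0,0,0,0,0.025,0,-1,0,0,0,0,0.03,0,-1,0,0,0,0,0.034,0,-1,0,0,0,0,0.037,0,-1],
)

```text
time: 12.0
tcp_pos: [0.5585, 0.0319, 0.019]
tcp_rot: [-3.14, -0.0, 1.584]
wrist_force: [-6.5, 3.2, 3.2]
finger_gap: -0.0
```

Run:
```python
from h import *
p=unit()
```

```text
n 2581 front x at y-80,0,80 [-23.  -19.6 -16.3] rel yaw deg -2.41 L/R y at front-50 86.2 -85.3
tcp bay [-137.4   73.4] 0.019 [-3.14  -0.     1.584] F [-5.3  3.8  1.3]
```

Call:
apply_moves(
  series=[0,0,0,0,-0.0625,0,-1,0,0,0,-0.1,-0.0625,0,-1,0,0,0,-0.2,-0.0625,0,-1,0,0,0,-0.3,-0.0625,0,-1,0,0,0,-0.365,-0.0625,0,-1,0,0,0,-0.365,-0.05,0,-1,0,0,0,-0.365,-0.034,0,-1,0,0,0,-0.365,-0.024,0,-1],
)

```text
time: 12.72
tcp_pos: [0.5521, -0.1138, 0.0192]
tcp_rot: [3.142, -0.0, 1.584]
wrist_force: [-0.3, -0.4, 0.2]
finger_gap: -0.0
```

Call:
apply_moves(
  series=[0,0,0,0,0.006,0,-1,0,0,0,0,0.011,0,-1,0,0,0,0,0.016,0,-1,0,0,0,0,0.021,0,-1,0,0,0,0,0.026,0,-1,0,0,0,0,0.031,0,-1,0,0,0,0,0.036,0,-1,0,0,0,0,0.04,0,-1],
)

```text
time: 13.38
tcp_pos: [0.5668, -0.113, 0.019]
tcp_rot: [-3.139, 0.001, 1.587]
wrist_force: [-11.0, -7.4, 4.8]
finger_gap: -0.003
```

Run:
```python
from h import *
p=unit()
```

```text
n 2625 front x at y-80,0,80 [ -9.4 -11.9 -14.3] rel yaw deg 1.78 L/R y at front-50 89.4 -80.2
tcp bay [-130.9  -71.6] 0.019 [-3.139  0.     1.587] F [-7.5 -5.3  1.2]
```

Call:
apply_moves(
  series=[0,0,0,0,-0.0625,0,-1,0,0,0,0.1,-0.0625,0,-1,0,0,0,0.2,-0.0625,0,-1,0,0,0,0.3,-0.0625,0,-1,0,0,0,0.362,-0.0625,0,-1,0,0,0,0.362,-0.045,0,-1,0,0,0,0.362,-0.025,0,-1,0,0,0,0.362,-0.015,0,-1],
)

```text
time: 14.1
tcp_pos: [0.5606, 0.0316, 0.0194]
tcp_rot: [3.141, 0.0, 1.586]
wrist_force: [-0.2, -0.2, 0.6]
finger_gap: 0.002
```

Call:
apply_moves(
  series=[0,0,0,0,0.004,0,-1,0,0,0,0,0.008,0,-1,0,0,0,0,0.012,0,-1,0,0,0,0,0.016,0,-1,0,0,0,0,0.019,0,-1,0,0,0,0,0.022,0,-1,0,0,0,0,0.025,0,-1,0,0,0,0,0.027,0,-1],
)

```text
time: 14.77
tcp_pos: [0.5696, 0.031, 0.019]
tcp_rot: [-3.139, -0.0, 1.584]
wrist_force: [-7.0, 2.8, 1.9]
finger_gap: -0.0
```

Run:
```python
from h import *
p=unit()
```

```text
n 2636 front x at y-80,0,80 [-8.3 -6.8 -5.3] rel yaw deg -1.05 L/R y at front-50 87.5 -82.8
tcp bay [-126.3   72.3] 0.019 [-3.14  -0.     1.584] F [-4.9  3.2  3.3]
```

Call:
apply_moves(
  series=[0,0,0,0,-0.0625,0,-1,0,0,0,-0.1,-0.0625,0,-1,0,0,0,-0.2,-0.0625,0,-1,0,0,0,-0.3,-0.0625,0,-1,0,0,0,-0.362,-0.0625,0,-1,0,0,0,-0.362,-0.04,0,-1,0,0,0,-0.362,-0.024,0,-1,0,0,0,-0.362,-0.014,0,-1],
)

```text
time: 15.48
tcp_pos: [0.5672, -0.1139, 0.0192]
tcp_rot: [3.141, -0.0, 1.584]
wrist_force: [-0.1, 0.0, 0.6]
finger_gap: 0.002
```

Call:
apply_moves(
  series=[0,0,0,0,0.004,0,-1,0,0,0,0,0.007,0,-1,0,0,0,0,0.01,0,-1,0,0,0,0,0.013,0,-1,0,0,0,0,0.015,0,-1,0,0,0,0,0.017,0,-1,0,0,0,0,0.019,0,-1,0,0,0,0,0.02,0,-1],
)

```text
time: 16.15
tcp_pos: [0.5741, -0.1127, 0.019]
tcp_rot: [-3.14, 0.0, 1.586]
wrist_force: [-7.8, -3.2, 3.4]
finger_gap: -0.003
```

Run:
```python
from h import *
p=unit()
```

```text
n 2679 front x at y-80,0,80 [-2.8 -3.6 -4.3] rel yaw deg 0.54 L/R y at front-50 89.5 -80.6
tcp bay [-123.9  -71.5] 0.019 [-3.139 -0.     1.586] F [-6.5 -2.2  2.2]
```

Call:
apply_moves(
  series=[0,0,0,0,-0.0625,0,-1,0,0,0,0.1,-0.0625,0,-1,0,0,0,0.2,-0.0625,0,-1,0,0,0,0.3,-0.0625,0,-1,0,0,0,0.362,-0.0625,0,-1,0,0,0,0.362,-0.04,0,-1,0,0,0,0.362,-0.02,0,-1,0,0,0,0.362,-0.01,0,-1],
)

```text
time: 16.87
tcp_pos: [0.5695, 0.0319, 0.0194]
tcp_rot: [3.141, 0.0, 1.586]
wrist_force: [-0.4, -0.3, -0.3]
finger_gap: -0.001
```

Call:
apply_moves(
  series=[0,0,0,0,0.003,0,-1,0,0,0,0,0.006,0,-1,0,0,0,0,0.008,0,-1,0,0,0,0,0.01,0,-1,0,0,0,0,0.012,0,-1,0,0,0,0,0.014,0,-1],
)

```text
time: 17.37
tcp_pos: [0.5726, 0.0312, 0.019]
tcp_rot: [-3.137, -0.0, 1.584]
wrist_force: [-19.8, 2.0, 13.0]
finger_gap: 0.001
```

Run:
```python
from h import *
p=unit()
```

```text
n 2656 front x at y-80,0,80 [-2.  -2.4 -2.9] rel yaw deg 0.32 L/R y at front-50 89.0 -80.8
tcp bay [-123.5   72.5] 0.0191 [-3.137 -0.     1.584] F [-14.9   2.8   9.8]
```

Call:
apply_moves(
  series=[0,0,0,0,0,0,-1,0,0,0,0,0,0,-1,0,0,0,0,0,0,-1],
)

```text
time: 17.67
tcp_pos: [0.5725, 0.0312, 0.0191]
tcp_rot: [-3.137, -0.0, 1.584]
wrist_force: [-14.5, 3.0, 9.4]
finger_gap: -0.002
```

Call:
apply_moves(
  series=[0,0,0,0,-0.0625,0,-1,0,0,0,-0.1,-0.0625,0,-1,0,0,0,-0.2,-0.0625,0,-1,0,0,0,-0.3,-0.0625,0,-1,0,0,0,-0.362,-0.0625,0,-1,0,0,0,-0.362,-0.04,0,-1,0,0,0,-0.362,-0.02,0,-1,0,0,0,-0.362,-0.012,0,-1],
)

```text
time: 18.33
tcp_pos: [0.5723, -0.1137, 0.0193]
tcp_rot: [3.141, -0.0, 1.584]
wrist_force: [-0.1, 0.3, 0.6]
finger_gap: -0.004
```

Run:
```python
from h import *
p=unit();save(p,'s3.png',(165,190,305,290),5)
```

```text
n 2701 front x at y-80,0,80 [-2.1 -2.4 -2.7] rel yaw deg 0.23 L/R y at front-50 88.8 -81.2
tcp bay [-125.6  -71.8] 0.0192 [ 3.141 -0.     1.585] F [ 0.8 -0.5  0.9]
```

View pics/s3.png

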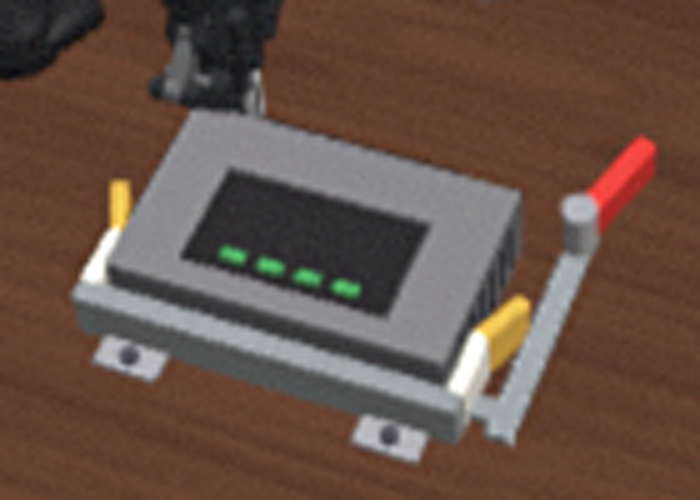

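The unit sits against the stop at about (275,330), looking flush, and the rails are clear. Next I push gently on the right corner.

Call:
apply_moves(
  series=[0,0,0,0,0.002,0,-1,0,0,0,0,0.004,0,-1,0,0,0,0,0.0055,0,-1,0,0,0,0,0.0065,0,-1,0,0,0,0,0.0065,0,-1],
)

```text
time: 18.8
tcp_pos: [0.5741, -0.113, 0.0193]
tcp_rot: [-3.141, -0.0, 1.586]
wrist_force: [-0.5, -0.3, -0.2]
finger_gap: -0.002
```

Call:
apply_moves(
  series=[0,0,0,0,0.001,0,-1,0,0,0,0,0.002,0,-1,0,0,0,0,0.003,0,-1,0,0,0,0,0.003,0,-1],
)

```text
time: 19.13
tcp_pos: [0.5743, -0.113, 0.0192]
tcp_rot: [-3.139, -0.001, 1.585]
wrist_force: [-10.6, 1.9, 7.5]
finger_gap: 0.002
```

Call:
apply_moves(
  series=[0,0,0,0,0.0005,0,-1,0,0,0,0,0.001,0,-1,0,0,0,0,0.001,0,-1,0,0,0,0,0.001,0,-1],
)

```text
time: 19.47
tcp_pos: [0.5743, -0.113, 0.0192]
tcp_rot: [-3.138, -0.001, 1.585]
wrist_force: [-14.0, 1.3, 8.4]
finger_gap: -0.003
```

Call:
apply_moves(
  series=[0,0,0,0,0,0,-1,0,0,0,0,0,0,-1,0,0,0,0,0,0,-1,0,0,0,0,0,0,-1,0,0,0,0,0,0,-1,0,0,0,0,0,0,-1],
)

```text
time: 19.97
tcp_pos: [0.5743, -0.113, 0.0192]
tcp_rot: [-3.138, -0.001, 1.585]
wrist_force: [-13.8, 2.8, 10.1]
finger_gap: 0.001
```

Run:
```python
from h import *
unit()
```

```text
n 2681 front x at y-80,0,80 [-2.7 -2.5 -2.3] rel yaw deg -0.13 L/R y at front-50 88.5 -81.3
tcp bay [-123.7  -71.8] 0.0192 [-3.138e+00 -1.000e-03  1.585e+00] F [-14.5   1.8   9.1]
```

Both corners hold at about 14 N with no movement, so the unit is seated. Next is the catch.

Call:
apply_moves(
  series=[0,0,0,0,-0.0625,0,-1,0,0,0,0,-0.07,-0.1,-1,0,0,0,0.1,-0.07,-0.2,-1,0,0,0,0.2,-0.07,-0.2,-1,0,0,0,0.3,-0.07,-0.2,-1,0,0,0,0.4,-0.07,-0.2,-1,0,0,0,0.5,-0.07,-0.2,-1,0,0,0,0.59,-0.07,-0.2,-1],
)

```text
time: 20.68
tcp_pos: [0.5441, 0.1243, 0.0996]
tcp_rot: [3.141, -0.0, 1.585]
wrist_force: [1.0, -0.7, 0.8]
finger_gap: -0.0
```

```bash
cat >> h.py <<'E'
def catchP(q,r,gap=0):
    f=np.pi+q-.61;e=np.array([np.cos(f),np.sin(f)]);n=np.array([-e[1],e[0]])
    return np.array([-.119,.120])+r*e-n*(.006+.013*abs(n[0])+.011*abs(n[1])+gap)
E
python3 - <<'E'
from h import *
unit();p=cam("wrist");save(p,'w2.png')
P=catchP(.3,.045,.012);print(P);tob(*P,.014)
for q in np.arange(.3,2.25,.13):
    t=(q-.3)/1.88;print(q.round(2),(catchP(q,.045-.006*t)-P).round(4)/.4)
E
```

```text
n 2676 front x at y-80,0,80 [-2.6 -2.6 -2.5] rel yaw deg -0.04 L/R y at front-50 88.9 -81.4
tcp bay [-151.   172.1] 0.0997 [ 3.141e+00 -2.000e-03  1.589e+00] F [-1.2  6.8  0.5]
[-0.15195847  0.1646227 ]
now bay mm [-150.8  168.9] 99.5 F [ 0.7 -1.6 -0.4]
turn [ 0.001 -0.001  0.008] shift [-0.0109 -0.0031  0.2137]
0.3 [-0.00925 -0.0285 ]
0.43 [-0.01875 -0.0445 ]
0.56 [-0.02575 -0.062  ]
0.69 [-0.03025 -0.0755 ]
0.82 [-0.03375 -0.0865 ]
0.95 [-0.036  -0.0985]
1.08 [-0.037   -0.11125]
1.21 [-0.036   -0.12475]
1.34 [-0.03325 -0.1385 ]
1.47 [-0.0285  -0.15225]
1.6 [-0.0215 -0.1655]
1.73 [-0.01225 -0.178  ]
1.86 [-0.001   -0.18925]
1.99 [ 0.0125 -0.199 ]
2.12 [ 0.0275  -0.20625]
```

View pics/w2.png

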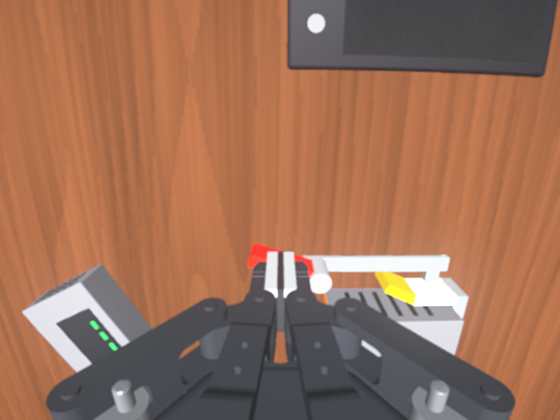

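The red catch is at (280,258), still at its starting angle. The fingertips are over its left side, and the tablet at the top of the picture is well clear. I'll descend.

Call:
apply_moves(
  series=[0,0,0,-0.008,-0.003,0.08,-1,0,0,0,-0.008,-0.003,0.15,-1,0,0,0,-0.008,-0.003,0.213,-1,0,0,0,-0.008,-0.003,0.213,-1],
)

```text
time: 21.12
tcp_pos: [0.5408, 0.1183, 0.0098]
tcp_rot: [-3.135, 0.001, 1.585]
wrist_force: [-0.0, 0.2, -0.2]
finger_gap: 0.0
```

Run:
```python
from h import *
tob(*catchP(.3,.045,.012),.014)
```

```text
now bay mm [-154.  160.] 9.8 F [-0.   0.2 -0.2]
turn [-0.009  0.001  0.001] shift [ 0.0114  0.0051 -0.0106]
```

Call:
apply_moves(
  series=[0,0,0,-0.012,-0.002,-0.008,-1,0,0,0,-0.022,-0.007,-0.008,-1,0,0,0,-0.038,-0.016,-0.008,-1,0,0,0,-0.056,-0.023,-0.008,-1,0,0,0,-0.069,-0.028,-0.008,-1,0,0,0,-0.08,-0.031,-0.008,-1,0,0,0,-0.092,-0.034,-0.008,-1,0,0,0,-0.105,-0.035,-0.008,-1],
)

```text
time: 21.78
tcp_pos: [0.5297, 0.0765, 0.0175]
tcp_rot: [-3.142, -0.0, 1.585]
wrist_force: [1.2, 4.2, 0.5]
finger_gap: 0.001
```

Run:
```python
from h import *
p=cam("wrist");save(p,'w3.png');
for q in(1.08,1.34,1.6,1.86,1.99,2.12,2.18): 
    t=(q-.3)/1.88;print(q);tob(*catchP(q,.045-.006*t),.013)
```

```text
1.08
now bay mm [-165.8  117.6] 17.3 F [-0.2  1.4  1.9]
turn [-0.001  0.     0.001] shift [ 0.0062 -0.0023  0.0108]
1.34
now bay mm [-165.8  117.6] 17.3 F [-0.2  1.4  1.9]
turn [-0.001  0.     0.001] shift [-0.0209  0.0012  0.0108]
1.6
now bay mm [-165.8  117.6] 17.3 F [-0.2  1.4  1.9]
turn [-0.001  0.     0.001] shift [-0.048   0.013   0.0108]
1.86
now bay mm [-165.8  117.6] 17.3 F [-0.2  1.4  1.9]
turn [-0.001  0.     0.001] shift [-0.0718  0.0337  0.0108]
1.99
now bay mm [-165.8  117.6] 17.3 F [-0.2  1.4  1.9]
turn [-0.001  0.     0.001] shift [-0.0814  0.047   0.0108]
2.12
now bay mm [-165.8  117.6] 17.3 F [-0.2  1.4  1.9]
turn [-0.001  0.     0.001] shift [-0.0889  0.062   0.0108]
2.18
now bay mm [-165.8  117.6] 17.3 F [-0.2  1.4  1.9]
turn [-0.001  0.     0.001] shift [-0.0915  0.0693  0.0108]
```

View pics/w3.png

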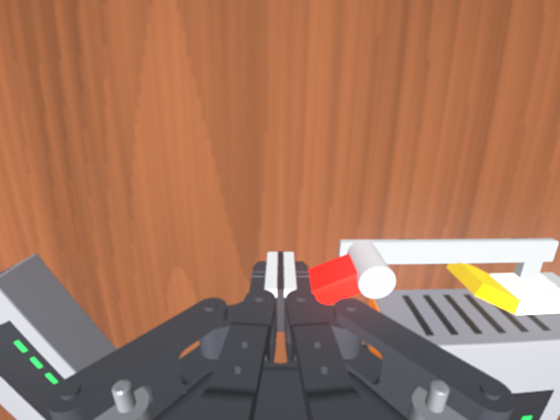

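The catch, at (335,278), has swung past straight back and is following the fingertips.

Call:
apply_moves(
  series=[0,0,0,-0.007,0,0.005,-1,0,0,0,-0.021,0.002,0.01,-1,0,0,0,-0.035,0.007,0.01,-1,0,0,0,-0.048,0.014,0.01,-1,0,0,0,-0.06,0.023,0.01,-1,0,0,0,-0.072,0.034,0.01,-1,0,0,0,-0.081,0.044,0.01,-1,0,0,0,-0.081,0.047,0.01,-1],
)

```text
time: 22.5
tcp_pos: [0.5496, 0.0438, 0.0132]
tcp_rot: [-3.141, 0.0, 1.585]
wrist_force: [-3.3, -0.7, 0.7]
finger_gap: 0.002
```

Run:
```python
from h import *
for q in(2.05,2.12,2.18): 
    t=(q-.3)/1.88;print(q);tob(*catchP(q,.045-.006*t),.013)
```

```text
2.05
now bay mm [-146.2   85.4] 13.2 F [-3.3 -0.7  0.7]
turn [-0.     0.001  0.   ] shift [-0.0045  0.0048  0.0004]
2.12
now bay mm [-146.2   85.4] 13.2 F [-3.3 -0.7  0.7]
turn [-0.     0.001  0.   ] shift [-0.0083  0.0131  0.0004]
2.18
now bay mm [-146.2   85.4] 13.2 F [-3.3 -0.7  0.7]
turn [-0.     0.001  0.   ] shift [-0.0109  0.0204  0.0004]
```

Call:
apply_moves(
  series=[0,0,0,-0.004,0.004,0,-1,0,0,0,-0.007,0.008,0,-1,0,0,0,-0.01,0.012,0,-1,0,0,0,-0.011,0.015,0,-1,0,0,0,-0.011,0.0175,0,-1,0,0,0,-0.011,0.0195,0,-1],
)

```text
time: 23.0
tcp_pos: [0.557, 0.0403, 0.0133]
tcp_rot: [-3.141, 0.0, 1.585]
wrist_force: [-2.4, -1.1, 0.2]
finger_gap: 0.002
```

Call:
apply_moves(
  series=[0,0,0,0,0.0015,0,-1,0,0,0,0,0.003,0,-1,0,0,0,0,0.004,0,-1,0,0,0,0,0.004,0,-1],
)

```text
time: 23.33
tcp_pos: [0.5579, 0.0403, 0.0132]
tcp_rot: [-3.139, 0.0, 1.585]
wrist_force: [-10.2, -3.2, 5.1]
finger_gap: -0.004
```

Call:
apply_moves(
  series=[0,0,0,0,-0.03,0,-1,0,0,0,0,-0.1,0,-1,0,0,0,0,-0.1,-0.1,-1,0,0,0,0,-0.1,-0.2,-1,0,0,0,0,-0.1,-0.3,-1,0,0,0,0.05,-0.1,-0.4,-1,0,0,0,0.05,-0.1,-0.45,-1,0,0,0,0.05,-0.1,-0.45,-1],
)

```text
time: 24.0
tcp_pos: [0.5204, 0.0607, 0.199]
tcp_rot: [3.132, -0.0, 1.586]
wrist_force: [-0.7, -0.4, 1.1]
finger_gap: -0.003
```

Run:
```python
from h import *
p=unit();p=cam("wrist");save(p,'w4.png')
c,uv=cloud(p);b=w2b(c)*1000
hsv=cv2.cvtColor(p['img'],cv2.COLOR_RGB2HSV);red=((hsv[...,0]<6)|(hsv[...,0]>174))&(hsv[...,1]>150)&(hsv[...,2]>100)
cr,_=cloud(p,red);k=(cr[:,2]>.025)&(cr[:,2]<.04);print('red bay',cv2.minAreaRect((w2b(cr[k])*1000).astype(np.float32)))
m=(b[:,0]>-130)&(b[:,0]<12)&(abs(b[:,1])<100);u=b[m&(c[:,2]>.044)&(c[:,2]<.056)];print('unit rect',cv2.minAreaRect(u.astype(np.float32)))
```

```text
n 2679 front x at y-80,0,80 [-2.4 -2.5 -2.6] rel yaw deg 0.04 L/R y at front-50 88.2 -81.1
tcp bay [-176.1  102.3] 0.196 [ 3.136 -0.     1.586] F [-0.4 -0.2 -0.5]
red bay ((-118.2234115600586, 86.04475402832031), (48.701194763183594, 11.776518821716309), 89.74658966064453)
unit rect ((-57.21831130981445, 3.493896484375), (180.39382934570312, 116.06553649902344), 89.7375717163086)
```

View pics/w4.png

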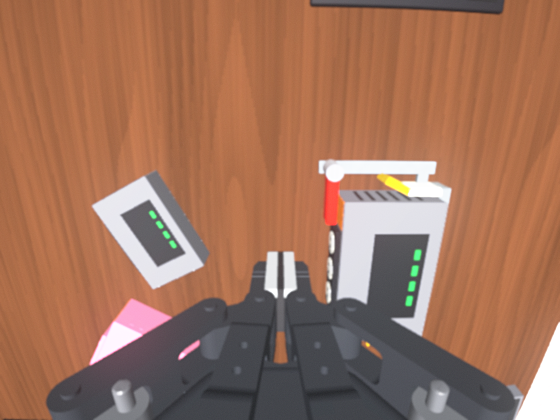

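The catch, at (332,200), lies straight across behind the unit's left rear corner: about 90° at x = -118 mm. The unit is square against the stop, the sockets at (330,265) weren't touched, and the arm is clear. I'm handing in the job.

```bash
python3 -c "
from h import *
print(job.finish_job())"
```

```text
the job is handed in; nothing more can be done
None
```

The battery unit is in its bay against the stop, and the red catch is swung shut behind it. I handed the job in at about 24 s, with the arm clear of everything.

**Pushing:** I walked the unit in with alternating corner nudges, mostly 5–11 N. It stayed within about 3° of square.

**Seating:**
- Right rear corner: held at about 14 N for more than half a second, with no movement.
- Left rear corner: just before that, it briefly read 19.8 N as the unit met the stop. That is above the 12–18 N target but under the 25 N limit, and it settled to 14.5 N.

**Catch:** It stopped against its end stop at about 10 N, at the expected position.

**Last checks:**
- **Unit:** it read 0.04° off square. Its front edge showed about 2.5 mm short of the stop in the scene camera, evenly on both sides. That reading was the same while the unit was pressed on the stop, so I put it down to camera calibration.
- **Catch:** it measured straight across, within 0.3°, at 118 mm behind the stop face (119 mm expected).
- **Not rechecked:** I kept the fingers clear of the socket panel, mouse, mug and tablet, but took no final measurements of the mouse, mug or tablet.

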